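Lay out the scooter kit and the car kit on the door ledge

TASK

Two of us are about to leave, so please make up our kits in the trays on the ledge. The scooter kit goes in the wide three-bay steel tray: the torch in its long bay, and the padlock and the round-headed scooter key in the two short bays, one in each; the car kit goes in the long two-bay wooden tray: the folded shoehorn in the longer bay and the car key in the shorter one. Everything should lie flat on the bottom of its bay and be let go; leave the glass paperweight, the coin dish and the spectacle case where they are.

Things in the scene. Friction and masses are not known exactly. Their poses are not given: they have to be found in the camera images.
- torch: black plastic torch lying down, 118 mm long. Origin on its axis at mid-length, 17 mm above its support; x towards the lens. Eight-sided throughout, flats facing down and sideways: barrel 28 mm across flats (x -47 to +31 mm, a press button on top), head (x +31 to +59) and tail cap (x -59 to -47) 34 mm across flats. 0.11 kg, balanced near the origin. Grip across the barrel.
- padlock: padlock lying flat, blue plastic body and steel shackle, 62 mm long in all. Origin on the underside at the middle of the whole length; x towards the shackle, z up. Body 36 (x, -31 to +5) by 38 (y) by 20 mm high; shackle of 6 mm bar, 31 mm wide, reaching to x = +31 mm at mid-thickness. 0.14 kg. Grip the body (centre x = -13 mm) across y.
- scooter_key: scooter key lying flat, 66 mm long in all: round black plastic head 30 mm across, 12 mm high, with a steel blade 8 mm wide and 3 mm thick at mid-thickness. Origin on the underside at the middle of the whole length; x towards the blade's tip (x = +33 mm), head's centre at x = -18 mm, z up. 0.025 kg. Grip the head.
- car_key: car remote key lying flat: oblong black case 66 (x, -39 to +27) by 34 (y) by 15 mm high, with a steel band, three grey buttons on top and a thin steel loop at its +x end that makes it 78 mm long in all. Origin on the underside at the middle of the whole length, z up. 0.06 kg. Grip the case (centre x = -6 mm) across its 34 mm.
- shoehorn: folded aluminium shoehorn lying flat, a trough with the handle leaf folded into it: 108 mm long (x -54 to +54), 34 mm wide (y), 14 mm high over x -46 to +46 mm; low round tip at +x, hinge barrel at -x. Origin on the underside at the middle, z up. 0.07 kg. Grip it across its 34 mm.
- wide_tray: almost square stainless tray, fixed, 192 (x) by 184 mm (y) outside; walls and dividers 4 mm thick, tops 12 mm above the ledge; floor 3 mm above it. Origin under its centre, z up. Long bay 184 x 84 mm (long side along x) centred at x = 0, y = +46 mm; two short bays, each 90 (x) by 88 mm (y), centred at x = +47 and x = -47 mm, y = -44 mm.
- long_tray: long narrow pale wooden tray, fixed, 244 (x) by 92 mm (y) outside; walls and divider 4 mm thick, tops 12 mm above the ledge; floor 3 mm above it. Origin under its centre, z up. Two bays end to end: the longer, 132 (x) by 84 mm (y), centred at x = -52 mm, y = 0; the shorter, 100 (x) by 84 mm (y), centred at x = +68 mm, y = 0.
- paperweight: green glass paperweight, a round dome 58 mm across and 38 mm high, standing among the things; leave it alone. Origin on the underside at its centre.
- coin_dish: round white ceramic dish with a few coins, 104 mm across and 26 mm high, beyond the trays; leave it alone. Origin on the underside at its centre.
- spectacle_case: grey plastic spectacle case 60 (x) by 158 (y) by 36 mm high, beyond the trays; leave it alone. Origin on the underside at its centre.
Things that resemble listed ones, but are neither listed nor needed, are in the scene too. What is meant by the padlock is not turquoise or yellow, and is the smaller of those in its own colour.

How it is judged:
By the outcome, as a careful person would: the job done as asked, in the order asked, and still so for the second after the job is handed in, with the robot touching nothing.
It also fails if it takes over 134 s, if anything falls off the work surface, if the arm or the gripper's body presses on something with over 40 N, if the wrist force passes 120 N, or if a joint passes its speed limit or range.

ROBOT

A 6-joint arm with a two-finger parallel gripper is mounted at the origin on the work surface. World frame = base frame: x ahead of the robot, y to its left, z up, the work surface at z = 0. Lengths are in m, angles in rad, forces in N, time in s.
With the tool pointing down it reaches from about 0.425 to 0.95 m from the base axis. Payload 3.5 kg.
Tool frame: the origin (TCP) lies at the very end of the fingers, on their centre line; the grasp point (between the pads) lies 19 mm behind it (ctrl.grip_point_offset is the distance from the TCP to the grasp point, in m); z points along the fingers, y is the line along which they close (so a half turn about z gives the same grasp; the last joint's range is limited). The gripper opens to 85 mm and grips with 20 to 120 N. Pads are 22 mm wide; open, the fingers measure 114 mm over their backs; the gripper's body (76 mm by 85 mm) begins 54 mm behind the grasp point. The pads swing forward as they close: fully open they stand 13 mm farther back than shut.
Start: joints at [-1.332, 0.286, 1.577, -0, 1.279, -0.15], TCP at [0.256, -0.625, 0.209] pointing down, gripper open.
Joint ranges: [-2.77, 2.77], [-0.9, 2.22], [0.21, 2.48], [-1.53, 4.67], [0.24, 2.81], [-2.84, 2.84]. Speed limits (rad/s): [2.79, 2.79, 3.14, 3.14, 3.14, 3.14].

INTERFACE

Orientations are given as a unit quaternion [x, y, z, w].
In Python, from plant import telemetry, vision, ctrl gives the robot as it stands.
- The arm moves only by the tool arm_command, never from a script. Its argument "series" is one flat list of numbers, 7 for each row, row after row: the shift along the tool's x, y, z in cm, then the turn, a rotation vector about the tool's x, y, z in degrees, then the closure, from 0 (fully open) to 1 (shut). A call has 1 to 10 rows; each row is the pose to reach, as a shift and turn from the pose commanded when the call began, along the tool's axes at that moment; what a row does not reach only later rows make up. A row lasts 1/12 s, in which the tool goes at most 41.7 mm and 7.16 degrees, less where a joint would pass 70% of its speed; a pose out of reach is approached as far as the arm can. A call with a gripper value outside its range is refused whole. The fingers move at their own pace and stop on an object; "force" is the grip in N (left out, the last holds). Time passes only in rows, so rows that repeat a pose let the fingers close. It gives the time, the measured TCP pose, the force, the opening and the grip force at its end, in the units of the state.
- telemetry.get_state(): the state, without advancing time (a new reading comes with each control period).
- vision.read_camera(name): name is "scene" or "top" or "wrist"; returns a dict with "color" (420x560x3 uint8, blue, green, red), "K" (3x3 intrinsics, pixels), "D" ([k1, k2, p1, p2, k3] as OpenCV has them; the pictures are not rectified), "rvec" (rotation vector, rad) and "tvec" (3), from world to camera coordinates, as OpenCV has them; the wrist camera has in their place "T_tool_cam" (4x4, takes a point from camera to tool coordinates, whose origin is the TCP and whose axes are the flange's). Camera axes: x right, y down, z forward; pixel columns grow to the right and rows downward; lengths in m; the calibration is good to about 2 mm. A picture is of the moment at which its call begins: read the wrist's pose just before it. There is no depth.
- ctrl.sign_off(): hands the job in; it is judged then, once.
The state is a dict: "time": time; "qpos": joint angles; "dq": joint speeds; "joint_efforts": joint torques, N m; "eef_pos": TCP position; "tcp_rot": TCP orientation; "contact_force": force on the tool from outside, world axes, zero at the start; "wrist_torque": the same for the moment, N m; "opening": opening from 0.0 (shut) to 1.0 (fully open); "finger_force": force on a finger pad.
Only numpy, scipy, OpenCV 4.12 (cv2) and the standard library are available. Lean on these libraries where they do the work, as an engineer would, in place of code of your own. Each camera call takes 0.05 s, during which the arm holds its last target. There are 200 camera calls.

## Working session

There is one attempt and no reset: what is moved stays moved. The work goes in short steps, Python scripts to look and compute and a tool call to move; the robot and the scene stay as the last step left them, time stands still between calls to the robot, and variables do not carry over. Pictures are saved under pics/ and viewed, at most 14 in all, crops included, and the job is handed in when it is done.

Besides the shell and the picture viewer there is one more tool, called after "Request:" as name(argument=value, ...) on one line, values as JSON. arm_command: Moves the arm, as the interface text tells. Its arguments: {"type":"object","properties":{"series":{"type":"array","items":{"type":"number"}},"force":{"type":"number"}},"required":["series"]}

```bash
ls; mkdir -p pics; cat > h.py <<'E'
import numpy as np, cv2
from scipy.spatial.transform import Rotation as R
from plant import telemetry, vision, ctrl
E
python3 - <<'E'
from h import *
s=telemetry.get_state(); print(s['time'],s['eef_pos'],s['tcp_rot'],ctrl.grip_point_offset)
for n in ('scene','top'):
    c=vision.read_camera(n); cv2.imwrite(f'pics/{n}0.png',c['color'])
    np.savez(f'{n}0.npz',**c); print(n,c['K'].tolist(),c['D'],c['rvec'],c['tvec'])
E
```

```text
pics
0.0 [ 0.25573339 -0.62390823  0.20754929] [ 9.81164111e-01  1.93172565e-01 -5.33482374e-05 -1.15953045e-03] 0.0187
scene [[447.5469540096074, 0.0, 280.097347351181], [0.0, 447.5469540096074, 218.95673505438037], [0.0, 0.0, 1.0]] [-0.01052924  0.          0.          0.          0.        ] [ 1.52653526  2.09479779 -0.80826369] [ 0.16200527 -0.34759178  1.38617624]
top [[494.81134624549514, 0.0, 283.9714362617788], [0.0, 494.81134624549514, 206.5391642341929], [0.0, 0.0, 1.0]] [0.05619065 0.         0.         0.         0.        ] [ 2.19694371 -2.01970852  0.20433471] [-0.03380798  0.52136431  1.06817904]
```

View pics/scene0.png

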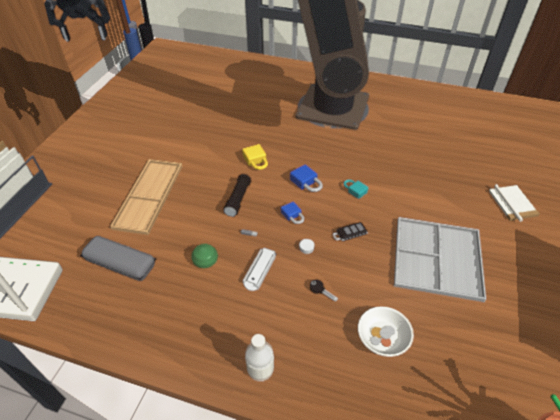

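View pics/top0.png

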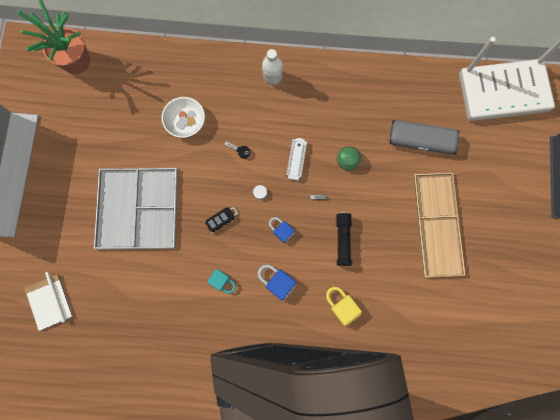

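The scene view shows both trays and all the objects. In the top view:
- The steel tray is at (137,209) and the wooden tray at (440,225).
- The torch is at (344,240) and the small blue padlock at (282,231).
- The scooter key is at (240,151), the shoehorn at (297,160) and the car key at (221,219).

Next I'll measure them.

```bash
cat >> h.py <<'E'
def ray(c,px,z):
    "pixels -> world points on plane(s) z"
    px=np.asarray(px,float).reshape(-1,1,2)
    u=cv2.undistortPoints(px,c['K'],c['D']).reshape(-1,2)
    Rm=cv2.Rodrigues(c['rvec'])[0]; t=np.asarray(c['tvec']).ravel()
    d=np.c_[u,np.ones(len(u))]@Rm; o=-Rm.T@t
    return o+d*((z-o[2])/d[:,2])[:,None]
def mask(c,roi,f):
    x0,y0,x1,y1=roi; im=c['color']; hsv=cv2.cvtColor(im,cv2.COLOR_BGR2HSV).astype(int)
    m=np.zeros(im.shape[:2],np.uint8); m[y0:y1,x0:x1]=f(*hsv[y0:y1,x0:x1].transpose(2,0,1)).astype(np.uint8)*255
    return m
def big(m):
    cs=cv2.findContours(m,cv2.RETR_EXTERNAL,cv2.CHAIN_APPROX_NONE)[0]
    return max(cs,key=cv2.contourArea).reshape(-1,2)
def rect(p):
    (cx,cy),(w,h),a=cv2.minAreaRect((p[:,:2]*1000).astype(np.float32))
    if w<h: w,h,a=h,w,a+90
    return round(cx,1),round(cy,1),round(w,1),round(h,1),round((a+90)%180-90,1)
dark=lambda h,s,v:v<75
blue=lambda h,s,v:(h>100)&(h<130)&(s>120)
grey=lambda h,s,v:(s<60)&(v>90)
E
python3 - <<'E'
from h import *
top=dict(np.load('top0.npz')); sc=dict(np.load('scene0.npz'))
for n,c,roi,f,z in [
 ('torch',top,(325,200,365,275),dark,.017),('padlock',top,(262,210,302,248),blue,.02),('padlock low',top,(262,210,302,248),blue,.01),
 ('pad+shackle',top,(262,210,302,248),lambda h,s,v:blue(h,s,v)|((s<70)&(v>80)),.012),
 ('skey head',top,(220,138,255,163),dark,.009),('skey all',top,(220,138,255,163),lambda h,s,v:dark(h,s,v)|(s<70),.006),
 ('carkey dark',top,(200,200,243,238),dark,.010),('carkey all',top,(200,200,243,238),lambda h,s,v:dark(h,s,v)|(s<70),.010),
 ('shoehorn',top,(280,130,315,188),grey,.010),
 ('wide',top,(85,155,190,260),lambda h,s,v:(s<70)&(v>60),.012),
 ('long',top,(405,165,475,285),lambda h,s,v:(v>165),.012),
 ('torch_s',sc,(218,168,258,222),dark,.017),('padlock_s',sc,(277,198,308,226),blue,.012),
 ('wide_s',sc,(385,210,495,305),lambda h,s,v:(s<70)&(v>60),.012),
 ('long_s',sc,(105,150,190,240),lambda h,s,v:(v>165),.012),
 ]:
    m=mask(c,roi,f); p=big(m); print(n,rect(ray(c,p,z)),'px',p.min(0),p.max(0))
# side-by-side enlarged crop
im=top['color'][120:290,195:365]; cv2.imwrite('pics/crop.png',cv2.resize(im,None,fx=3.4,fy=3.4,interpolation=cv2.INTER_CUBIC))
E
```

```text
torch (465.8, -133.7, 121.3, 32.5, 3.5) px [337 213] [351 265]
padlock (471.6, 6.9, 37.6, 34.5, -39.8) px [274 221] [293 241]
padlock low (473.1, 7.1, 37.9, 34.8, -39.8) px [274 221] [293 241]
pad+shackle (479.3, 15.8, 63.0, 39.8, 50.0) px [269 217] [294 241]
skey head (658.2, 119.7, 32.9, 27.0, 35.5) px [236 146] [249 158]
skey all (668.4, 134.3, 66.3, 28.5, 56.7) px [224 142] [249 158]
carkey dark (487.9, 158.4, 65.1, 34.7, -52.4) px [205 208] [234 231]
carkey all (491.6, 153.7, 77.1, 34.7, -52.4) px [204 207] [237 232]
shoehorn (651.2, -8.4, 105.6, 36.0, -4.7) px [286 138] [306 180]
wide (499.7, 355.1, 193.4, 186.1, 5.6) px [ 94 168] [177 249]
long (522.2, -351.5, 245.6, 94.2, 7.2) px [414 172] [464 277]
torch_s (458.5, -133.2, 135.0, 36.9, 4.3) px [224 174] [250 213]
padlock_s (472.3, 8.5, 43.9, 41.1, 48.5) px [281 203] [300 219]
wide_s (504.0, 357.4, 200.5, 186.4, 5.6) px [394 217] [485 301]
long_s (512.8, -331.1, 275.6, 130.6, 8.0) px [111 155] [189 235]
```

View pics/crop.png

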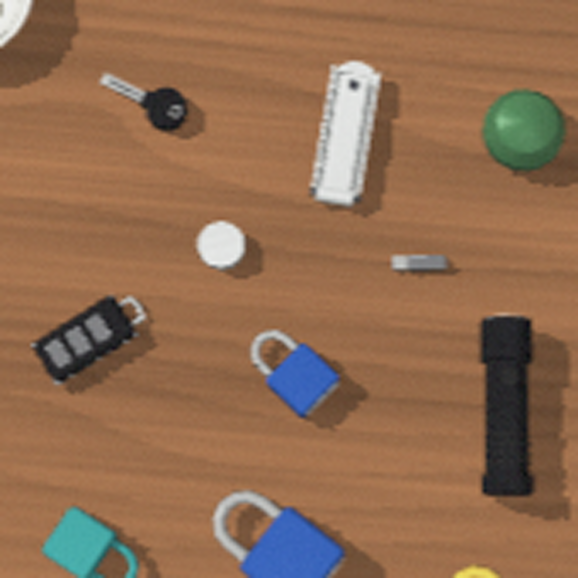

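The crop confirms the details: the torch's head points to +x, the small padlock's shackle points up-left, the key's blade up-left and the car key's loop up-right. The measured sizes match the listed ones. Next I'll plan the torch.

```bash
cat >> h.py <<'E'
def pose():
    s=telemetry.get_state(); M=R.from_quat(s['tcp_rot']).as_matrix()
    return np.array(s['eef_pos'])*1000, np.degrees(np.arctan2(M[1,0],M[0,0])), s
def plan(*wps):
    "waypoints (x,y,z mm, psi deg): each printed as shift(cm)/turn(deg) from the one before, in its axes"
    p,a,s=pose(); print('now',p.round(1),'psi',round(a,2),'t',s['time'],'open',round(float(s['opening']),3))
    for w in wps:
        d=np.array(w[:3])-p; c,q=np.cos(np.radians(a)),np.sin(np.radians(a))
        t=-((w[3]-a+180)%360-180)
        print(w,'-> x %.2f y %.2f z %.2f turn %.1f rows %.1f'%((d[0]*c+d[1]*q)/10,(d[0]*q-d[1]*c)/10,-d[2]/10,t,max(np.linalg.norm(d)/41.7,abs(t)/7.16)))
        p,a=np.array(w[:3],float),w[3]
E
python3 - <<'E'
from h import *
plan((380,-333,150,3.5),(464,-134,100,3.5),(464,-134,3,3.5),(464,-134,90,3.5),(485,200,90,5.6),(495.5,400.8,90,5.6),(495.5,400.8,7,5.6),(495.5,400.8,110,5.6))
E
```

```text
now [ 255.7 -624.   207.6] psi 22.27 t 0.1 open 0.998
(380, -333, 150, 3.5) -> x 22.53 y -22.22 z 5.76 turn 18.8 rows 7.7
(464, -134, 100, 3.5) -> x 9.60 y -19.35 z 5.00 turn -0.0 rows 5.3
(464, -134, 3, 3.5) -> x 0.00 y 0.00 z 9.70 turn -0.0 rows 2.3
(464, -134, 90, 3.5) -> x 0.00 y 0.00 z -8.70 turn -0.0 rows 2.1
(485, 200, 90, 5.6) -> x 4.14 y -33.21 z -0.00 turn -2.1 rows 8.0
(495.5, 400.8, 90, 5.6) -> x 3.00 y -19.88 z -0.00 turn -0.0 rows 4.8
(495.5, 400.8, 7, 5.6) -> x 0.00 y 0.00 z 8.30 turn -0.0 rows 2.0
(495.5, 400.8, 110, 5.6) -> x 0.00 y 0.00 z -10.30 turn -0.0 rows 2.5
```

Request:
arm_command(series=[22.5,-22.2,5.8,0,0,18.8,0,22.5,-22.2,5.8,0,0,18.8,0,22.5,-22.2,5.8,0,0,18.8,0,22.5,-22.2,5.8,0,0,18.8,0,22.5,-22.2,5.8,0,0,18.8,0,22.5,-22.2,5.8,0,0,18.8,0,22.5,-22.2,5.8,0,0,18.8,0,22.5,-22.2,5.8,0,0,18.8,0,22.5,-22.2,5.8,0,0,18.8,0], force=50)

```text
time: 0.85
eef_pos: [0.3803, -0.328, 0.1485]
tcp_rot: [0.999, 0.033, -0.001, -0.003]
contact_force: [-0.7, 0.1, -0.9]
opening: 1.003
finger_force: 0.0
```

Request:
arm_command(series=[9.6,-19.4,5,0,0,0,0,9.6,-19.4,5,0,0,0,0,9.6,-19.4,5,0,0,0,0,9.6,-19.4,5,0,0,0,0,9.6,-19.4,5,0,0,0,0,9.6,-19.4,5,0,0,0,0,9.6,-19.4,5,0,0,0,0,9.6,-19.4,5,0,0,0,0])

```text
time: 1.52
eef_pos: [0.464, -0.1343, 0.1007]
tcp_rot: [1.0, 0.031, -0.0, 0.0]
contact_force: [-0.4, -0.7, 0.2]
opening: 1.002
finger_force: 0.0
```

```bash
python3 - <<'E'
from h import *
plan((464,-134,3,3.5))
c=vision.read_camera('wrist'); cv2.imwrite('pics/w1.png',c['color']); print(c['K'],c['D'],c['T_tool_cam'])
E
```

```text
now [ 464.  -134.3  100.7] psi 3.58 t 1.5167 open 1.002
(464, -134, 3, 3.5) -> x 0.00 y -0.03 z 9.77 turn 0.1 rows 2.3
[[324.75187415   0.         281.73527491]
 [  0.         324.75187415 209.29451756]
 [  0.           0.           1.        ]] [-0.06525072  0.          0.          0.          0.        ] [[ 8.00984087e-04 -9.59425801e-01 -2.81960087e-01  7.11140724e-02]
 [ 9.99999534e-01  9.20472861e-04 -2.91323850e-04  8.61670545e-04]
 [ 5.39040226e-04 -2.81959722e-01  9.59426091e-01 -1.65936333e-01]
 [ 0.00000000e+00  0.00000000e+00  0.00000000e+00  1.00000000e+00]]
```

View pics/w1.png

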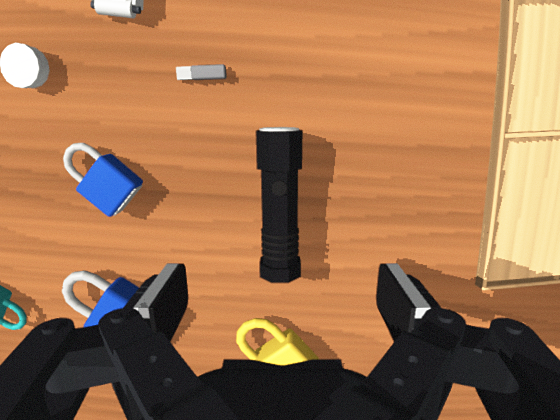

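The wrist view shows the torch's axis at column 279, midway between the finger pads at columns 185 and 380. I'll descend and grip.

Request:
arm_command(series=[0,0,4,0,0,0,0,0,0,7.5,0,0,0,0,0,0,9.7,0,0,0,0,0,0,9.7,0,0,0,0.4,0,0,9.7,0,0,0,1,0,0,9.7,0,0,0,1,0,0,9.7,0,0,0,1,0,0,9.7,0,0,0,1,0,0,9.7,0,0,0,1,0,0,9.7,0,0,0,1], force=50)

```text
time: 2.4
eef_pos: [0.4659, -0.1342, 0.0082]
tcp_rot: [1.0, 0.03, 0.001, -0.001]
contact_force: [-5.7, 7.3, 20.9]
opening: 0.095
finger_force: 64.1
```

```bash
python3 - <<'E'
from h import *
c=vision.read_camera('wrist'); cv2.imwrite('pics/w2.png',c['color']); p,a,s=pose(); print(p,s['opening'],s['contact_force'],s['finger_force'])
E
```

```text
[ 467.99109837 -135.91406085    9.89130078] 0.016426019022043766 [-6.33260031 -0.23512327 16.84026487] 8.563931018288713
```

View pics/w2.png

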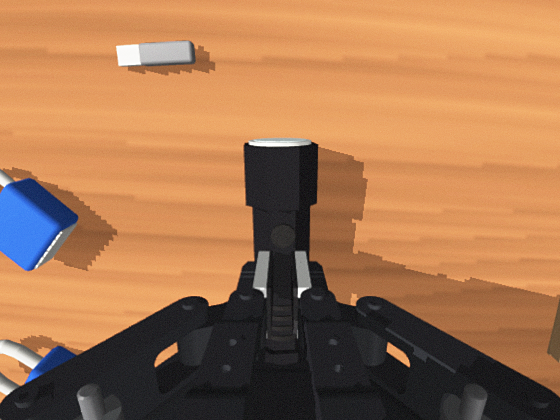

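The picture shows the pads nearly shut over the barrel, at columns 270 and 295, so they look as if they have slipped. I'll check from the scene camera before doing more.

```bash
python3 - <<'E'
from h import *
c=vision.read_camera('scene'); w=vision.read_camera('wrist'); p,a,s=pose(); print(p,a,s['opening'],s['contact_force'],s['finger_force'])
a=cv2.resize(c['color'][120:260,180:340],None,fx=3,fy=3,interpolation=cv2.INTER_CUBIC); b=cv2.resize(w['color'][100:420,160:400],(315,420))
cv2.imwrite('pics/s2.png',np.hstack([a,b]))
E
```

```text
[ 468.22646891 -136.59815883    9.93529443] 3.5400603362835086 0.005620768270768428 [-4.83819921  1.41549776 21.5873869 ] 16.011727075256204
```

View pics/s2.png

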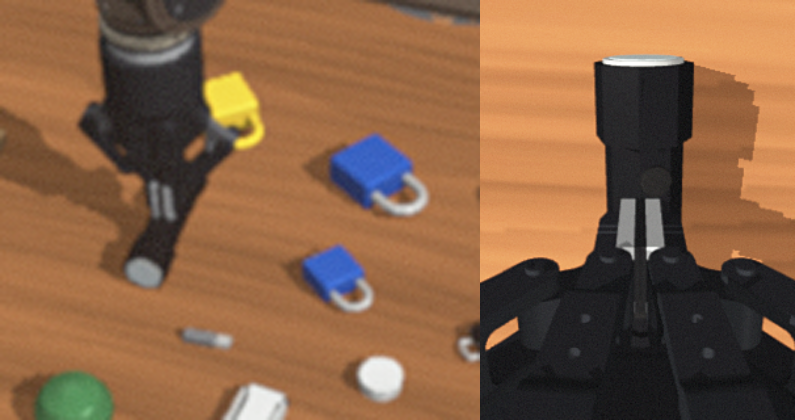

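The fingers shut on the upper slopes of the barrel instead of across its flats. I'll open, lift clear and look again.

Request:
arm_command(series=[0,0,-1,0,0,0,1,0,0,-2.5,0,0,0,1,0,0,-4,0,0,0,0.8,0,0,-6,0,0,0,0,0,0,-9,0,0,0,0,0,0,-10,0,0,0,0,0,0,-10,0,0,0,0,0,0,-10,0,0,0,0])

```text
time: 3.22
eef_pos: [0.4643, -0.1345, 0.1043]
tcp_rot: [1.0, 0.03, 0.001, 0.0]
contact_force: [-0.7, 0.3, -0.0]
opening: 0.848
finger_force: 0.0
```

```bash
python3 - <<'E'
from h import *
w=vision.read_camera('wrist'); p,a,s=pose(); print(p,a,s['opening'],s['contact_force'],s['time'])
cv2.imwrite('pics/w3.png',w['color'])
E
```

```text
[ 463.38686554 -134.04517652  103.01704172] 3.4794019595155787 0.925149514857616 [ 0.23597562 -0.17488024 -0.12536689] 3.2667
```

View pics/w3.png

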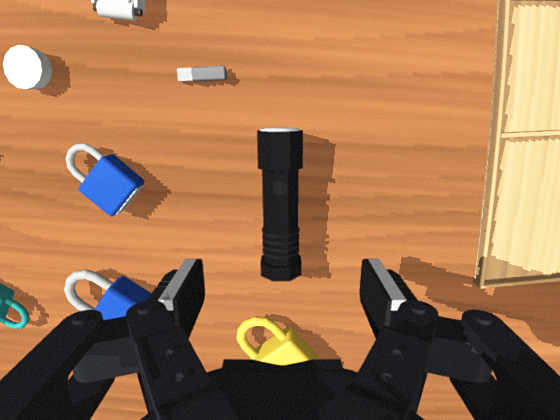

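The torch hasn't moved. From the pad positions in this picture, the fingertips sit about 21 mm behind the reported TCP. That matches the shut tips resting on the barrel's 31 mm top at a reported z of 10 mm. I'll go correspondingly lower and watch the force.

Request:
arm_command(series=[0,0,4,0,0,0,0,0,0,7.5,0,0,0,0,0,0,9.5,0,0,0,0,0,0,10.5,0,0,0,0,0,0,11.2,0,0,0,0,0,0,11.6,0,0,0,0,0,0,11.6,0,0,0,0])

```text
time: 3.85
eef_pos: [0.464, -0.1344, -0.0124]
tcp_rot: [1.0, 0.03, -0.0, -0.0]
contact_force: [0.0, -0.1, -0.1]
opening: 1.0
finger_force: 0.0
```

Request:
arm_command(series=[0,0,0,0,0,0,0.5,0,0,0,0,0,0,1,0,0,0,0,0,0,1,0,0,0,0,0,0,1,0,0,0,0,0,0,1,0,0,0,0,0,0,1], force=50)

```text
time: 4.35
eef_pos: [0.4648, -0.1348, -0.0112]
tcp_rot: [1.0, 0.03, 0.001, 0.0]
contact_force: [-0.6, 0.5, 4.3]
opening: 0.31
finger_force: 49.7
```

The torch is gripped: the opening of 0.31 matches its 28 mm barrel. I'll lift and carry it.

Request:
arm_command(series=[0,0,-2,0,0,0,1,0,0,-6,0,0,0,1,0,-1.5,-8,0,0,0,1,0.5,-5,-8,0,0,0,1,1,-9,-8,0,0,-1,1,1.5,-13,-8,0,0,-1,1,2,-17,-8,0,0,-2.1,1,2.6,-21,-8,0,0,-2.1,1,3.2,-25,-8,0,0,-2.1,1,3.7,-29,-8,0,0,-2.1,1])

```text
time: 5.18
eef_pos: [0.4829, 0.1593, 0.0678]
tcp_rot: [0.999, 0.049, 0.0, 0.0]
contact_force: [0.7, 0.4, -0.3]
opening: 0.314
finger_force: 49.5
```

```bash
python3 - <<'E'
from h import *
plan((495.5,400.8,70,5.6),(495.5,400.8,-8,5.6))
p,a,s=pose(); print(s['contact_force'],s['finger_force'])
E
```

```text
now [482.9 159.3  67.8] psi 5.58 t 5.1833 open 0.314
(495.5, 400.8, 70, 5.6) -> x 3.60 y -23.92 z -0.22 turn -0.0 rows 5.8
(495.5, 400.8, -8, 5.6) -> x 0.00 y 0.00 z 7.80 turn -0.0 rows 1.9
[ 0.65807266  0.44589818 -0.28671526] 49.527392028721806
```

Request:
arm_command(series=[0.6,-4,0,0,0,0,1,1.2,-8,0,0,0,0,1,1.8,-12,0,0,0,0,1,2.4,-16,0,0,0,0,1,3,-20,0,0,0,0,1,3.4,-22.5,0,0,0,0,1,3.6,-23.9,0,0,0,0,1,3.6,-23.9,0,0,0,0,1,3.6,-23.9,0,0,0,0,1])

```text
time: 5.93
eef_pos: [0.4955, 0.3983, 0.0673]
tcp_rot: [0.999, 0.049, -0.001, 0.001]
contact_force: [0.3, 0.4, -1.4]
opening: 0.312
finger_force: 49.5
```

```bash
python3 - <<'E'
from h import *
plan((495.5,400.8,-8,5.6))
w=vision.read_camera('wrist'); cv2.imwrite('pics/w4.png',w['color'])
E
```

```text
now [495.5 398.3  67.3] psi 5.64 t 5.9333 open 0.312
(495.5, 400.8, -8, 5.6) -> x 0.03 y -0.25 z 7.53 turn 0.0 rows 1.8
```

View pics/w4.png

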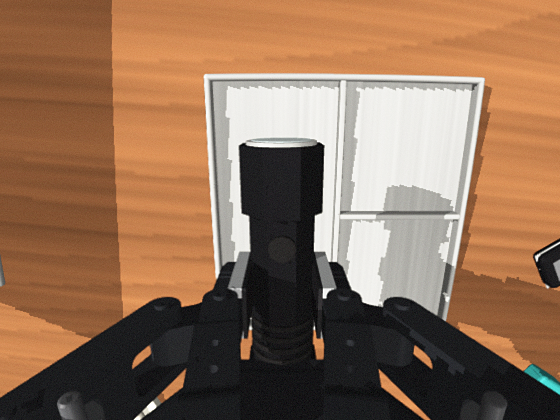

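The torch hangs square over the long bay: its axis is at column 282 and the bay spans columns 215–337. I'll lower it and release with a partial opening.

Request:
arm_command(series=[0,-0.2,3.5,0,0,0,1,0,-0.2,6,0,0,0,1,0,-0.2,7,0,0,0,1,0,-0.2,7.5,0,0,0,1,0,-0.2,7.5,0,0,0,1,0,-0.2,7.5,0,0,0,1,0,-0.2,7.5,0,0,0,0.5,0,-0.2,7.5,0,0,0,0.5,0,-0.2,7.5,0,0,0,0.5])

```text
time: 6.73
eef_pos: [0.4965, 0.4007, -0.0062]
tcp_rot: [0.999, 0.048, 0.001, -0.0]
contact_force: [0.5, 0.1, 0.5]
opening: 0.501
finger_force: 0.0
```

Request:
arm_command(series=[0,0,-2,0,0,0,0.5,0,0,-5,0,0,0,0.5,0,0,-9,0,0,0,0.5,0,0,-11,0,0,0,0.4,0,0,-11,0,0,0,0.3,0,0,-11,0,0,0,0.3])

```text
time: 7.23
eef_pos: [0.4971, 0.4014, 0.1055]
tcp_rot: [0.999, 0.049, 0.002, -0.001]
contact_force: [0.1, -0.7, -1.0]
opening: 0.699
finger_force: 0.0
```

```bash
python3 - <<'E'
from h import *
plan((471.3,220,100,27),(471.3,6.3,100,50))
w=vision.read_camera('wrist'); cv2.imwrite('pics/w5.png',w['color'])
E
```

```text
now [497.1 401.4 105.5] psi 5.58 t 7.2333 open 0.699
(471.3, 220, 100, 27) -> x -4.33 y 17.81 z 0.55 turn -21.4 rows 4.4
(471.3, 6.3, 100, 50) -> x -9.70 y 19.04 z -0.00 turn -23.0 rows 5.1
```

View pics/w5.png

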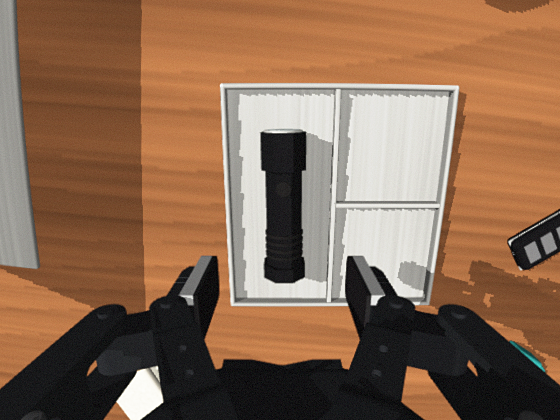

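The torch is lying flat in the long bay and has been released. Next is the padlock.

Request:
arm_command(series=[-0.7,4.1,0,0,0,-7,0.3,-1.3,8,0.5,0,0,-14,0.3,-2,12,0.5,0,0,-21,0.3,-2.6,16,0.5,0,0,-28,0.3,-3.3,20,0.5,0,0,-35,0.3,-3.9,24,0.5,0,0,-42,0.3,-4.6,28,0.5,0,0,-44.4,0.3,-5.3,32,0.5,0,0,-44.4,0.3,-5.9,36,0.5,0,0,-44.4,0.3,-6.4,39.1,0.5,0,0,-44.4,0.3])

```text
time: 8.12
eef_pos: [0.4679, 0.0035, 0.0958]
tcp_rot: [0.906, 0.422, -0.002, -0.001]
contact_force: [1.1, 0.4, 0.0]
opening: 0.698
finger_force: 0.0
```

Request:
arm_command(series=[0,0,0,0,0,0,0.3,0,0,0,0,0,0,0.3])

```text
time: 8.28
eef_pos: [0.4686, 0.0039, 0.0961]
tcp_rot: [0.907, 0.42, -0.001, -0.001]
contact_force: [0.5, 0.5, 0.1]
opening: 0.7
finger_force: 0.0
```

```bash
cat >> h.py <<'E'
def wray(w,px,z):
    "wrist pixels -> world on plane z, with the pose just read"
    s=telemetry.get_state(); T=np.eye(4); T[:3,:3]=R.from_quat(s['tcp_rot']).as_matrix(); T[:3,3]=s['eef_pos']; C=T@w['T_tool_cam']
    u=cv2.undistortPoints(np.asarray(px,float).reshape(-1,1,2),w['K'],w['D']).reshape(-1,2)
    d=np.c_[u,np.ones(len(u))]@C[:3,:3].T; o=C[:3,3]
    return o+d*((z-o[2])/d[:,2])[:,None]
E
python3 - <<'E'
from h import *
w=vision.read_camera('wrist')
m=mask(w,(180,60,400,330),blue); b=big(m); print(rect(wray(w,b,.02)),b.min(0),b.max(0))
plan((471.3,6.3,-18,50))
E
```

```text
(473.6, 9.1, 37.5, 37.3, 50.0) [259 177] [307 224]
now [468.8   5.   96.2] psi 49.85 t 8.3333 open 0.702
(471.3, 6.3, -18, 50) -> x 0.26 y 0.11 z 11.42 turn -0.1 rows 2.7
```

Request:
arm_command(series=[0.4,0.1,4,0,0,0,0.3,0.4,0.1,8,0,0,0,0.3,0.4,0.1,10,0,0,0,0.3,0.4,0.1,11,0,0,0,0.3,0.4,0.1,11.4,0,0,0,0.3,0.4,0.1,11.4,0,0,0,0.3,0.4,0.1,11.4,0,0,0,0.3])

```text
time: 8.92
eef_pos: [0.4746, 0.0081, -0.015]
tcp_rot: [0.906, 0.423, 0.001, 0.001]
contact_force: [-0.3, 0.1, 0.4]
opening: 0.703
finger_force: 0.0
```

Request:
arm_command(series=[0,0,0,0,0,0,0.5,0,0,0,0,0,0,1,0,0,0,0,0,0,1,0,0,0,0,0,0,1,0,0,0,0,0,0,1], force=50)

```text
time: 9.33
eef_pos: [0.4752, 0.0075, -0.0142]
tcp_rot: [0.906, 0.422, 0.002, 0.001]
contact_force: [-0.1, 0.5, 6.5]
opening: 0.428
finger_force: 51.3
```

```bash
python3 - <<'E'
from h import *
plan((471.3,6.3,70,50),(457.5,306.6,70,5.6),(457.5,306.6,-14,5.6))
E
```

```text
now [475.2   7.5 -14.2] psi 49.96 t 9.3333 open 0.428
(471.3, 6.3, 70, 50) -> x -0.34 y -0.22 z -8.42 turn -0.0 rows 2.0
(457.5, 306.6, 70, 5.6) -> x 22.12 y -20.36 z -0.00 turn 44.4 rows 7.2
(457.5, 306.6, -14, 5.6) -> x 0.00 y 0.00 z 8.40 turn -0.0 rows 2.0
```

Request:
arm_command(series=[0,0,-3,0,0,0,1,0,0,-7,0,0,0,1,2.8,-2.8,-8.5,0,0,7,1,5.6,-5.7,-8.5,0,0,14,1,8.4,-8.5,-8.5,0,0,21,1,11.2,-11.4,-8.5,0,0,28,1,14,-14.2,-8.5,0,0,35,1,16.8,-17.1,-8.5,0,0,42,1,19.5,-19.8,-8.5,0,0,44.4,1,21,-21.4,-8.5,0,0,44.4,1])

```text
time: 10.17
eef_pos: [0.4449, 0.3005, 0.0691]
tcp_rot: [0.999, 0.046, 0.0, 0.0]
contact_force: [1.2, -0.3, -1.7]
opening: 0.431
finger_force: 50.8
```

Request:
arm_command(series=[0,0,0,0,0,0,1,0,0,0,0,0,0,1])

```text
time: 10.33
eef_pos: [0.4445, 0.3011, 0.0689]
tcp_rot: [0.999, 0.051, 0.0, 0.0]
contact_force: [0.1, -0.4, -0.5]
opening: 0.432
finger_force: 50.9
```

```bash
python3 - <<'E'
from h import *
plan((446.6,305.5,-11.5,5.6))
w=vision.read_camera('wrist'); cv2.imwrite('pics/w6.png',w['color'])
p,a,s=pose(); print(s['contact_force'],s['finger_force'])
E
```

```text
now [444.5 301.1  68.9] psi 5.82 t 10.3333 open 0.432
(446.6, 305.5, -11.5, 5.6) -> x 0.25 y -0.42 z 8.04 turn 0.2 rows 1.9
[ 0.09179166 -0.23573442 -0.89339231] 50.92563092708588
```

View pics/w6.png

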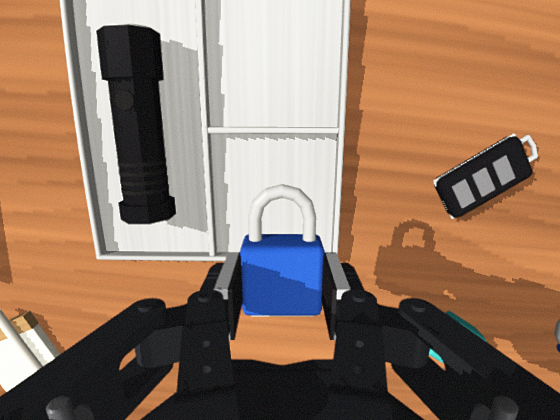

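The padlock is held square with its shackle ahead. It is at column 282 and the near short bay spans columns 215–335, so I'll shift a little left while lowering.

Request:
arm_command(series=[0.2,-0.4,3.5,0,0,0,1,0.2,-0.4,6.5,0,0,0,1,0.2,-0.4,7.5,0,0,0,1,0.2,-0.4,8,0,0,0,1,0.2,-0.4,8,0,0,0,1,0.2,-0.4,8,0,0,0,1,0.2,-0.4,8,0,0,0,0.4,0.2,-0.4,8,0,0,0,0.4,0.2,-0.4,8,0,0,0,0.4])

```text
time: 11.13
eef_pos: [0.4476, 0.3034, -0.0105]
tcp_rot: [0.999, 0.048, 0.001, -0.0]
contact_force: [0.0, -0.5, -0.5]
opening: 0.595
finger_force: 0.0
```

Request:
arm_command(series=[0,0,-2,0,0,0,0.4,0,0,-5,0,0,0,0.4,0,0,-9,0,0,0,0.4,0,0,-11,0,0,0,0.4,0,0,-11,0,0,0,0.4])

```text
time: 11.55
eef_pos: [0.4511, 0.3054, 0.1056]
tcp_rot: [0.999, 0.049, 0.006, -0.002]
contact_force: [1.6, 0.4, 0.8]
opening: 0.6
finger_force: 0.0
```

```bash
python3 - <<'E'
from h import *
w=vision.read_camera('wrist'); cv2.imwrite('pics/w7.png',w['color'])
b=big(mask(w,(180,60,400,330),blue)); print(rect(wray(w,b,.023)),b.min(0),b.max(0))
plan((658.3,119.5,100,56.7))
E
```

```text
(446.2, 301.1, 37.1, 36.6, 5.7) [262 190] [308 235]
now [449.4 304.6 102.7] psi 5.58 t 11.6 open 0.6
(658.3, 119.5, 100, 56.7) -> x 18.99 y 20.45 z 0.27 turn -51.1 rows 7.1
```

The padlock is down and free in its bay. Next is the scooter key.

Request:
arm_command(series=[2.7,2.9,0,0,0,-7,0.4,5.4,5.8,0,0,0,-14,0.4,8.1,8.7,0,0,0,-21,0.4,10.8,11.6,0,0,0,-28,0.4,13.5,14.5,0,0,0,-35,0.4,16.2,17.4,0.3,0,0,-42,0.4,18,19.4,0.3,0,0,-49,0.4,19,20.4,0.3,0,0,-51.1,0.4,19,20.4,0.3,0,0,-51.1,0.4,19,20.4,0.3,0,0,-51.1,0.4])

```text
time: 12.43
eef_pos: [0.6548, 0.1185, 0.0939]
tcp_rot: [0.881, 0.474, -0.002, -0.001]
contact_force: [-1.0, 0.9, 0.7]
opening: 0.6
finger_force: 0.0
```

```bash
python3 - <<'E'
from h import *
w=vision.read_camera('wrist'); cv2.imwrite('pics/w8.png',w['color'])
b=big(mask(w,(215,100,345,250),lambda h,s,v:v<60)); print(rect(wray(w,b,.009)),b.min(0),b.max(0))
plan((658.3,119.5,-18,56.7))
E
```

```text
(658.9, 121.7, 34.0, 28.4, 70.9) [268 178] [304 220]
now [654.3 119.3  94.2] psi 56.6 t 12.4833 open 0.596
(658.3, 119.5, -18, 56.7) -> x 0.23 y 0.32 z 11.22 turn -0.1 rows 2.7
```

Request:
arm_command(series=[0.3,0.3,4,0,0,0,0.4,0.3,0.3,8,0,0,0,0.4,0.3,0.3,10,0,0,0,0.4,0.3,0.3,11,0,0,0,0.4,0.3,0.3,11.3,0,0,0,0.4,0.3,0.3,11.3,0,0,0,0.4,0.3,0.3,11.3,0,0,0,0.4])

```text
time: 13.07
eef_pos: [0.6613, 0.1205, -0.015]
tcp_rot: [0.88, 0.475, 0.001, 0.001]
contact_force: [-0.3, -0.2, 0.2]
opening: 0.595
finger_force: 0.0
```

Request:
arm_command(series=[0,0,0,0,0,0,0.55,0,0,0,0,0,0,1,0,0,0,0,0,0,1,0,0,0,0,0,0,1,0,0,0,0,0,0,1], force=30)

```text
time: 13.48
eef_pos: [0.6618, 0.12, -0.0144]
tcp_rot: [0.88, 0.475, 0.002, 0.001]
contact_force: [-1.1, 1.2, 7.8]
opening: 0.319
finger_force: 29.3
```

```bash
python3 - <<'E'
from h import *
plan((658.5,120,70,56.7),(535,314,70,5.6),(535,314,-16,5.6))
E
```

```text
now [661.8 120.  -14.4] psi 56.66 t 13.4833 open 0.319
(658.5, 120, 70, 56.7) -> x -0.18 y -0.27 z -8.44 turn -0.0 rows 2.0
(535, 314, 70, 5.6) -> x 9.43 y -20.97 z -0.00 turn 51.1 rows 7.1
(535, 314, -16, 5.6) -> x 0.00 y 0.00 z 8.60 turn -0.0 rows 2.1
```

Request:
arm_command(series=[0,0,-3,0,0,0,1,0,0,-7,0,0,0,1,1.3,-3,-8.5,0,0,7,1,2.6,-6,-8.5,0,0,14,1,3.9,-9,-8.5,0,0,21,1,5.2,-12,-8.5,0,0,28,1,6.5,-15,-8.5,0,0,35,1,7.8,-18,-8.5,0,0,42,1,8.7,-20.4,-8.5,0,0,49,1,9.1,-21.4,-8.5,0,0,51,1])

```text
time: 14.32
eef_pos: [0.5289, 0.3159, 0.0681]
tcp_rot: [0.999, 0.048, -0.0, -0.0]
contact_force: [0.0, 0.8, 0.2]
opening: 0.323
finger_force: 29.6
```

Request:
arm_command(series=[0,0,0,0,0,0,1,0,0,0,0,0,0,1])

```text
time: 14.48
eef_pos: [0.5311, 0.3137, 0.0682]
tcp_rot: [0.999, 0.051, 0.0, 0.0]
contact_force: [0.4, -1.4, 0.6]
opening: 0.324
finger_force: 29.6
```

```bash
python3 - <<'E'
from h import *
plan((533.2,314,-11.5,5.6))
w=vision.read_camera('wrist'); cv2.imwrite('pics/w9.png',w['color'])
p,a,s=pose(); print(s['contact_force'],s['finger_force'])
E
```

```text
now [531.1 313.7  68.2] psi 5.82 t 14.4833 open 0.324
(533.2, 314, -11.5, 5.6) -> x 0.21 y -0.01 z 7.97 turn 0.2 rows 1.9
[-0.22054956  0.1441682  -0.426687  ] 29.608645141124725
```

View pics/w9.png

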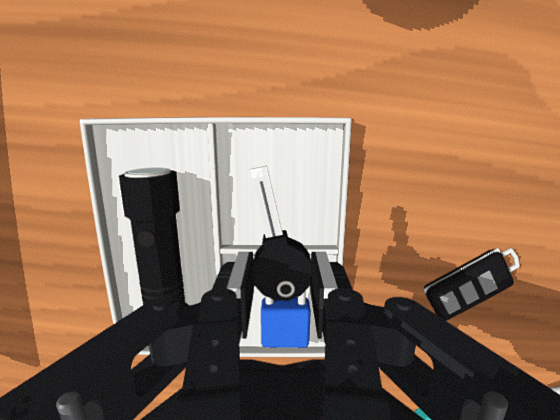

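The key is held level by its head at (282,265) over the far short bay, with the blade turned about 14° inside the bay's outline. I'll lower and release it.

Request:
arm_command(series=[0.2,0,3.5,0,0,0,1,0.2,0,6.5,0,0,7,1,0.2,0,7.5,0,0,10,1,0.2,0,7.9,0,0,10,1,0.2,0,7.9,0,0,10,1,0.2,0,7.9,0,0,10,1,0.2,0,7.9,0,0,10,0.5,0.2,0,7.9,0,0,10,0.5,0.2,0,7.9,0,0,10,0.5])

```text
time: 15.28
eef_pos: [0.5342, 0.3139, -0.0096]
tcp_rot: [0.999, -0.038, 0.001, -0.0]
contact_force: [0.2, 0.2, -0.7]
opening: 0.498
finger_force: 0.0
```

Request:
arm_command(series=[0,0,-2,0,0,0,0.5,0,0,-5,0,0,0,0.5,0,0,-9,0,0,0,0.5,0,0,-11,0,0,0,0.4,0,0,-11,0,0,0,0.4])

```text
time: 15.7
eef_pos: [0.5375, 0.3156, 0.107]
tcp_rot: [0.999, -0.037, 0.006, -0.003]
contact_force: [0.3, 0.6, 0.8]
opening: 0.599
finger_force: 0.0
```

```bash
python3 - <<'E'
from h import *
w=vision.read_camera('wrist'); cv2.imwrite('pics/w10.png',w['color'])
b=big(mask(w,(220,100,340,260),lambda h,s,v:v<60)); print(rect(wray(w,b,.012)),b.min(0),b.max(0))
plan((651,-8.4,100,-4.7))
E
```

```text
(533.2, 312.2, 33.2, 27.9, 10.5) [268 187] [302 226]
now [535.8 314.8 103.7] psi -4.29 t 15.75 open 0.596
(651, -8.4, 100, -4.7) -> x 13.90 y 31.37 z 0.37 turn 0.4 rows 8.2
```

View pics/w10.png

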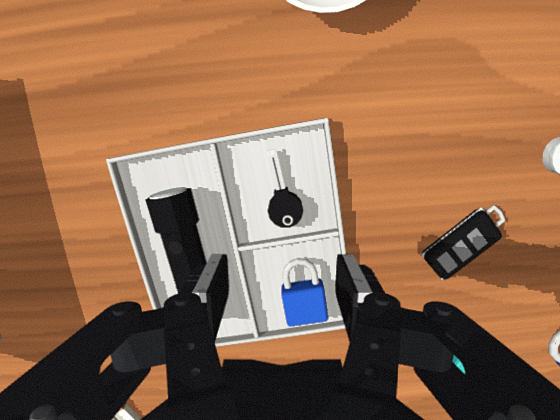

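The scooter kit is in: the torch, key and padlock each lie flat in their own bay. Next is the shoehorn.

Request:
arm_command(series=[1.7,3.8,0,0,0,0,0.4,3.4,7.6,0.4,0,0,0,0.4,5.1,11.4,0.4,0,0,0,0.4,6.8,15.2,0.4,0,0,0,0.4,8.5,19,0.4,0,0,0,0.4,10.2,22.8,0.4,0,0,0,0.4,11.9,26.6,0.4,0,0,0,0.4,13.3,30,0.4,0,0,0.4,0.4,13.9,31.4,0.4,0,0,0.4,0.4,13.9,31.4,0.4,0,0,0.4,0.4])

```text
time: 16.58
eef_pos: [0.6482, -0.0135, 0.0936]
tcp_rot: [0.999, -0.043, -0.001, 0.0]
contact_force: [0.0, -0.3, 0.1]
opening: 0.599
finger_force: 0.0
```

```bash
python3 - <<'E'
from h import *
w=vision.read_camera('wrist')
b=big(mask(w,(215,60,345,310),grey)); print(rect(wray(w,b,.012)),b.min(0),b.max(0))
plan((651,-8.4,-18,-4.7))
E
```

```text
(652.8, -6.7, 106.9, 35.1, -4.7) [251 132] [297 263]
now [647.5 -11.1  93.5] psi -4.88 t 16.6333 open 0.601
(651, -8.4, -18, -4.7) -> x 0.32 y -0.30 z 11.15 turn -0.2 rows 2.7
```

Request:
arm_command(series=[0.4,-0.4,4,0,0,0,0.4,0.4,-0.4,8,0,0,0,0.4,0.4,-0.4,10,0,0,0,0.4,0.4,-0.4,11,0,0,0,0.4,0.4,-0.4,11.2,0,0,0,0.4,0.4,-0.4,11.2,0,0,0,0.4,0.4,-0.4,11.2,0,0,0,0.4])

```text
time: 17.22
eef_pos: [0.6539, -0.0057, -0.0151]
tcp_rot: [0.999, -0.041, 0.002, 0.0]
contact_force: [0.2, -1.2, -0.1]
opening: 0.601
finger_force: 0.0
```

Request:
arm_command(series=[0,0,0,0,0,0,0.55,0,0,0,0,0,0,1,0,0,0,0,0,0,1,0,0,0,0,0,0,1,0,0,0,0,0,0,1], force=40)

```text
time: 17.63
eef_pos: [0.6545, -0.0065, -0.0143]
tcp_rot: [0.999, -0.041, 0.002, 0.0]
contact_force: [0.6, 1.1, 5.9]
opening: 0.378
finger_force: 40.4
```

```bash
python3 - <<'E'
from h import *
plan((470.6,-358,85,7.2),(470.6,-358,-11.5,7.2))
E
```

```text
now [654.5  -6.5 -14.3] psi -4.73 t 17.6333 open 0.378
(470.6, -358, 85, 7.2) -> x -15.43 y 36.55 z -9.93 turn -11.9 rows 9.8
(470.6, -358, -11.5, 7.2) -> x 0.00 y 0.00 z 9.65 turn -0.0 rows 2.3
```

Request:
arm_command(series=[0,0,-3.5,0,0,0,1,0,0,-7.5,0,0,0,1,-1,2.4,-10,0,0,0,1,-2.6,6.1,-10,0,0,0,1,-4.2,9.9,-10,0,0,-4,1,-5.7,13.6,-10,0,0,-8,1,-7.3,17.3,-10,0,0,-11.9,1,-8.9,21,-10,0,0,-11.9,1,-10.4,24.7,-10,0,0,-11.9,1,-12,28.4,-10,0,0,-11.9,1])

```text
time: 18.47
eef_pos: [0.5082, -0.2809, 0.0832]
tcp_rot: [0.998, 0.063, 0.0, 0.0]
contact_force: [1.0, -2.0, -0.8]
opening: 0.377
finger_force: 40.1
```

Request:
arm_command(series=[-0.8,4.1,0,0,0,0,1,-1.5,7.5,0,0,0,0,1,-1.7,8.5,0,0,0,0,1,-1.7,8.5,0,0,0,0,1,-1.7,8.5,0,0,0,0,1])

```text
time: 18.88
eef_pos: [0.5028, -0.3655, 0.0826]
tcp_rot: [0.998, 0.062, -0.0, -0.001]
contact_force: [0.0, -0.1, -0.9]
opening: 0.38
finger_force: 40.1
```

```bash
python3 - <<'E'
from h import *
plan((470.6,-358,-11.3,7.2))
w=vision.read_camera('wrist'); cv2.imwrite('pics/w11.png',w['color'])
b=big(mask(w,(60,60,520,330),lambda h,s,v:(v>200)&(s>30)&(s<130))); print(rect(wray(w,b,.012)),b.min(0),b.max(0))
p,a,s=pose(); print(s['contact_force'],s['finger_force'])
E
```

```text
now [ 502.8 -365.5   82.6] psi 7.1 t 18.8833 open 0.38
(470.6, -358, -11.3, 7.2) -> x -3.10 y -1.15 z 9.39 turn -0.1 rows 2.4
(574.8, -347.3, 74.2, 67.5, -82.8) [215  60] [323 159]
[ 0.71264347  1.26395582 -0.89124844] 40.12338995933533
```

View pics/w11.png

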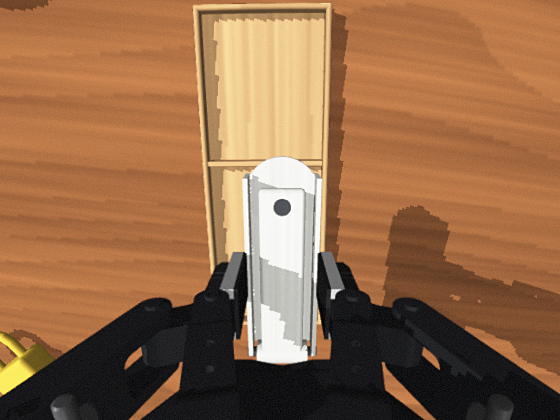

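The shoehorn is held square. The divider's midpoint is at (266,163), so I need to go back 3 cm and about 1 cm left. First I'll check the divider's position.

```bash
python3 - <<'E'
from h import *
w=vision.read_camera('wrist'); print(wray(w,[(266,163),(262,7)],.012)*1000)
th=np.radians(7.2); 
for x in (16,120): print(522.2+x*np.cos(th),-351.5+x*np.sin(th))
E
```

```text
[[ 538.25974976 -348.59447203   12.        ]
 [ 640.40180295 -334.0353554    12.        ]]
538.0738352210317 -349.4946682629711
641.2537641577374 -336.4600119722835
```

Request:
arm_command(series=[-1.5,-0.6,0,0,0,0,1,-3.1,-1.1,0,0,0,0,1,-3.1,-1.1,0,0,0,0,1,-3.1,-1.1,0,0,0,0,1])

```text
time: 19.32
eef_pos: [0.4712, -0.357, 0.0828]
tcp_rot: [0.998, 0.063, -0.0, -0.0]
contact_force: [0.6, 0.0, -1.3]
opening: 0.379
finger_force: 40.1
```

Request:
arm_command(series=[0,0,4,0,0,0,1,0,0,7.5,0,0,0,1,0,0,9,0,0,0,1,0,0,9.4,0,0,0,1,0,0,9.4,0,0,0,1,0,0,9.4,0,0,0,1,0,0,9.4,0,0,0,0.45,0,0,9.4,0,0,0,0.45,0,0,9.4,0,0,0,0.45])

```text
time: 20.07
eef_pos: [0.4717, -0.359, -0.0106]
tcp_rot: [0.998, 0.063, 0.0, 0.0]
contact_force: [-0.7, -0.2, 0.3]
opening: 0.549
finger_force: 0.0
```

Request:
arm_command(series=[0,0,-2,0,0,0,0.45,0,0,-5,0,0,0,0.45,0,0,-9,0,0,0,0.4,0,0,-11,0,0,0,0.4,0,0,-11,0,0,0,0.4])

```text
time: 20.48
eef_pos: [0.4743, -0.3622, 0.1062]
tcp_rot: [0.998, 0.063, 0.004, 0.005]
contact_force: [0.5, -0.3, 0.7]
opening: 0.604
finger_force: 0.0
```

```bash
python3 - <<'E'
from h import *
w=vision.read_camera('wrist'); cv2.imwrite('pics/w12.png',w['color'])
b=big(mask(w,(215,60,345,310),lambda h,s,v:(s<25)&(v>120))); print(rect(wray(w,b,.014)),b.min(0),b.max(0))
plan((480,-100,100,67.4),(487.9,158.4,100,127.6))
E
```

```text
(471.2, -357.6, 106.0, 34.4, 7.1) [254 141] [297 266]
now [ 473.  -360.9  103.1] psi 7.18 t 20.5333 open 0.599
(480, -100, 100, 67.4) -> x 3.95 y -25.80 z 0.31 turn -60.2 rows 8.4
(487.9, 158.4, 100, 127.6) -> x 24.16 y -9.20 z -0.00 turn -60.2 rows 8.4
```

The shoehorn lies in the longer bay at (471,−358), yaw 7.1°. Next is the car key.

Request:
arm_command(series=[0.5,-3.2,0,0,0,-7,0.4,1,-6.2,0.3,0,0,-14,0.4,1.5,-9.2,0.3,0,0,-21,0.4,2,-12.2,0.3,0,0,-28,0.4,2.5,-15.2,0.3,0,0,-35,0.4,2.9,-18.2,0.3,0,0,-42,0.4,3.3,-21.2,0.3,0,0,-49,0.4,3.6,-24,0.3,0,0,-56,0.4,4,-25.8,0.3,0,0,-60.2,0.4,4,-25.8,0.3,0,0,-60.2,0.4])

```text
time: 21.37
eef_pos: [0.4769, -0.0944, 0.094]
tcp_rot: [0.831, 0.557, -0.001, -0.002]
contact_force: [0.1, 0.0, -0.1]
opening: 0.597
finger_force: 0.0
```

Request:
arm_command(series=[2.8,-1,0,0,0,-7,0.4,5.6,-2.1,0,0,0,-14,0.4,8.4,-3.2,0,0,0,-21,0.4,11.2,-4.3,0,0,0,-28,0.4,14,-5.3,0,0,0,-35,0.4,16.8,-6.4,0,0,0,-42,0.4,19.6,-7.5,0,0,0,-49,0.4,22.4,-8.5,0,0,0,-56,0.4,24.2,-9.2,0,0,0,-60.2,0.4,24.2,-9.2,0,0,0,-60.2,0.4])

```text
time: 22.2
eef_pos: [0.4863, 0.1629, 0.0949]
tcp_rot: [0.44, 0.898, -0.0, -0.001]
contact_force: [0.3, 0.2, -0.2]
opening: 0.606
finger_force: 0.0
```

```bash
python3 - <<'E'
from h import *
w=vision.read_camera('wrist'); cv2.imwrite('pics/w13.png',w['color'])
for f in (dark,lambda h,s,v:dark(h,s,v)|(s<70)):
    b=big(mask(w,(220,90,340,285),f)); print(rect(wray(w,b,.012)),b.min(0),b.max(0))
plan((487.9,158.4,-18,127.6))
E
```

```text
(487.7, 157.6, 66.1, 33.7, -52.2) [260 171] [303 250]
(490.8, 153.7, 76.1, 33.8, -52.2) [260 171] [303 261]
now [486.3 161.4  94.8] psi 127.61 t 22.25 open 0.596
(487.9, 158.4, -18, 127.6) -> x -0.34 y -0.06 z 11.28 turn 0.0 rows 2.7
```

Request:
arm_command(series=[-0.4,-0.1,4,0,0,0,0.4,-0.4,-0.1,8,0,0,0,0.4,-0.4,-0.1,10,0,0,0,0.4,-0.4,-0.1,11,0,0,0,0.4,-0.4,-0.1,11.3,0,0,0,0.4,-0.4,-0.1,11.3,0,0,0,0.4,-0.4,-0.1,11.3,0,0,0,0.4])

```text
time: 22.83
eef_pos: [0.4899, 0.1567, -0.0157]
tcp_rot: [0.442, 0.897, 0.001, 0.001]
contact_force: [-0.6, 1.0, 0.2]
opening: 0.605
finger_force: 0.0
```

Request:
arm_command(series=[0,0,0,0,0,0,0.55,0,0,0,0,0,0,1,0,0,0,0,0,0,1,0,0,0,0,0,0,1,0,0,0,0,0,0,1], force=40)

```text
time: 23.25
eef_pos: [0.4904, 0.1572, -0.0149]
tcp_rot: [0.442, 0.897, 0.001, 0.002]
contact_force: [-0.7, -1.1, 6.4]
opening: 0.379
finger_force: 40.5
```

```bash
python3 - <<'E'
from h import *
plan((487.9,158.4,85,127.6),(535,-100,85,157),(589.7,-343,85,187.2),(589.7,-343,-11.3,187.2))
E
```

```text
now [490.4 157.2 -14.9] psi 127.59 t 23.25 open 0.379
(487.9, 158.4, 85, 127.6) -> x 0.24 y -0.12 z -9.99 turn -0.0 rows 2.4
(535, -100, 85, 157) -> x -23.35 y -12.03 z -0.00 turn -29.4 rows 6.3
(589.7, -343, 85, 187.2) -> x -14.53 y -20.23 z -0.00 turn -30.2 rows 6.0
(589.7, -343, -11.3, 187.2) -> x -0.00 y 0.00 z 9.63 turn -0.0 rows 2.3
```

Request:
arm_command(series=[0,0,-3.5,0,0,0,1,0,0,-7.5,0,0,0,1,-2.3,-1.2,-10,0,0,0,1,-5.7,-3,-10,0,0,-5,1,-9.2,-4.8,-10,0,0,-10,1,-12.7,-6.6,-10,0,0,-15,1,-16.2,-8.5,-10,0,0,-20,1,-19.7,-10.3,-10,0,0,-25,1,-22.4,-11.7,-10,0,0,-29.4,1,-23.1,-12.1,-10,0,0,-29.4,1])

```text
time: 24.08
eef_pos: [0.5342, -0.104, 0.0837]
tcp_rot: [0.2, 0.98, -0.001, 0.001]
contact_force: [-0.0, 0.4, -0.0]
opening: 0.379
finger_force: 40.2
```

Request:
arm_command(series=[-2.2,-3.2,0,0,0,-5,1,-4.4,-6.4,0,0,0,-10,1,-6.6,-9.5,0,0,0,-15,1,-8.8,-12.6,0,0,0,-20,1,-11,-15.6,0,0,0,-25,1,-13,-18.4,0,0,0,-30.2,1,-14,-20,0,0,0,-30.2,1,-14,-20,0,0,0,-30.2,1,-14,-20,0,0,0,-30.2,1])

```text
time: 24.83
eef_pos: [0.5837, -0.3385, 0.0824]
tcp_rot: [-0.062, 0.998, 0.001, -0.0]
contact_force: [-0.3, 0.7, -0.7]
opening: 0.379
finger_force: 40.2
```

```bash
python3 - <<'E'
from h import *
plan((583.7,-343.5,-11.5,187.2))
p,a,s=pose(); print(s['contact_force'],s['finger_force'])
E
```

```text
now [ 583.7 -338.5   82.4] psi -172.95 t 24.8333 open 0.379
(583.7, -343.5, -11.5, 187.2) -> x 0.06 y -0.49 z 9.39 turn -0.1 rows 2.3
[-0.34467429  0.74003005 -0.7314549 ] 40.19942879676819
```

Request:
arm_command(series=[0,-0.4,4,0,0,0,1,0,-0.4,7.5,0,0,0,1,0,-0.4,9,0,0,0,1,0,-0.4,9.4,0,0,0,1,0,-0.4,9.4,0,0,0,1,0,-0.4,9.4,0,0,0,1,0,-0.4,9.4,0,0,0,0.45,0,-0.4,9.4,0,0,0,0.45,0,-0.4,9.4,0,0,0,0.45])

```text
time: 25.58
eef_pos: [0.585, -0.3426, -0.0102]
tcp_rot: [-0.063, 0.998, -0.0, 0.001]
contact_force: [0.2, 0.0, 0.5]
opening: 0.551
finger_force: 0.0
```

Request:
arm_command(series=[0,0,-2,0,0,0,0.45,0,0,-5,0,0,0,0.45,0,0,-9,0,0,0,0.4,0,0,-13,0,0,0,0.4,0,0,-15,0,0,0,0.4,0,0,-15,0,0,0,0.4,0,0,-15,0,0,0,0.4])

```text
time: 26.17
eef_pos: [0.5855, -0.3434, 0.1418]
tcp_rot: [-0.063, 0.998, -0.002, 0.002]
contact_force: [0.3, 0.0, -0.1]
opening: 0.596
finger_force: 0.0
```

```bash
python3 - <<'E'
from h import *
w=vision.read_camera('wrist'); t=vision.read_camera('top')
b=big(mask(w,(215,60,345,310),dark)); print(rect(wray(w,b,.015)),b.min(0),b.max(0)); plan()
cv2.imwrite('pics/final.png',np.hstack([w['color'],t['color']])[::,::][:, :]) if 0 else cv2.imwrite('pics/final.png',cv2.resize(np.vstack([w['color'][:300],t['color'][80:380]]),None,fx=1,fy=1))
E
```

```text
(577.4, -341.0, 63.4, 32.4, 7.2) [266 155] [302 223]
now [ 583.6 -341.9  137.4] psi -172.83 t 26.2667 open 0.596
```

View pics/final.png

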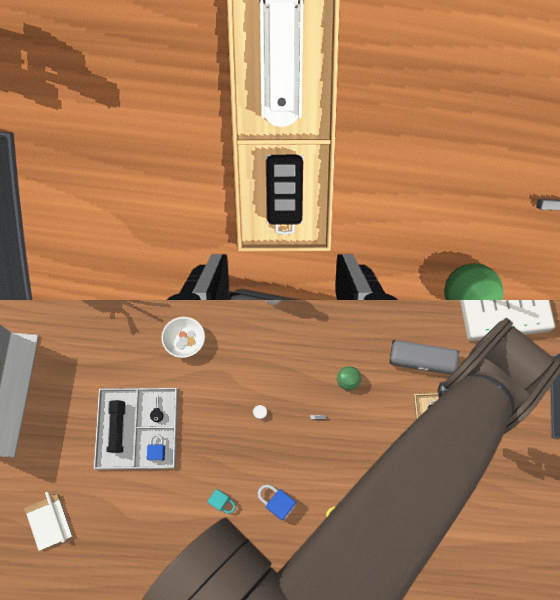

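The final picture shows the shoehorn and car key flat in the wooden tray, at (282,60) and (285,188). The torch, scooter key and padlock are in the steel tray, and the paperweight, dish and case haven't moved. I'll hand in.

```bash
python3 -c "
from h import *
print(ctrl.sign_off())"
```

```text
the job is handed in; nothing more can be done
None
```

I placed all five items flat and released in the bays you asked for, in the order you asked, and handed the job in at about 26 s; the only slip was a first torch grip that closed on top of the barrel, which I redid without the torch shifting.

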